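# Hang the nozzle basket in the cleaning bath and set its timer

## Robot

A 6-joint arm with a two-finger parallel gripper is mounted at the origin on the work surface. World frame = base frame: x ahead of the robot, y to its left, z up, the work surface at z = 0. Lengths are in mm, angles in rad, forces in N, time in s.
With the tool pointing down it reaches from about 275 to 1000 mm from the base axis. Payload 8.4 kg.
Tool frame: the origin (TCP) lies on the centre line of the jaws, within the pads' length; the fingertips stand r.tip_reach ahead of it and the grasp point (between the pads) lies 11 mm behind it (r.tip_reach is the distance from the TCP to the fingertips, in mm); z points along the fingers, y is the line along which they close (so a half turn about z gives the same grasp; the last joint's range is limited). The gripper opens to 85 mm and grips with 20 to 120 N. Pads are 22 mm wide; open, the fingers measure 114 mm over their backs; the gripper's body (76 mm by 85 mm) begins 54 mm behind the grasp point. The pads swing forward as they close: fully open they stand 13 mm farther back than shut.
Start: joints at [1.108, 0.353, 1.633, -0, 1.155, -0.002], TCP at [277.915, 559.814, 239.281] pointing down, gripper open.
Joint ranges: [-2.63, 2.63], [-0.92, 2.1], [0.06, 2.66], [-1.3, 4.44], [0, 2.69], [-3.02, 3.02]. Speed limits (rad/s): [2.22, 2.22, 2.79, 3.14, 3.14, 3.14].

## Interface

Orientations are given as [roll, pitch, yaw] about the fixed x, y, z axes, in that order (R = Rz(yaw) Ry(pitch) Rx(roll)).
In Python, from rig import r gives the robot as it stands.
- The arm moves only by the tool carry_out, never from a script. Its argument "targets" is a list of rows, each an object with "dp": the shift along the tool's x, y, z in mm, a list of three; "yaw": the turn about the tool's z in degrees. A call has 1 to 12 rows; each row is the pose to reach, as a shift and turn from the pose commanded when the call began, along the tool's axes at that moment; what a row does not reach only later rows make up. A row lasts 1/8 s, in which the tool goes at most 62.5 mm and 10.7 degrees, less where a joint would pass 70% of its speed; a pose out of reach is approached as far as the arm can. A call with a gripper value outside its range is refused whole. "fingers" is the opening, from -1 (shut) to 1 (fully open), so that 0 is half open, set as the call begins (left out, the last holds). The fingers move at their own pace and stop on an object; "grip_force" is the grip in N (left out, the last holds). Time passes only in rows, so rows that repeat a pose let the fingers close. It gives the time, the measured TCP pose, the force, the opening and the grip force at its end, in the units of the state.
- r.sense(): the state, without advancing time (a new reading comes with each control period).
- r.grab_frame(name): name is "side" or "top"; returns the picture (384x512x3 uint8, red, green, blue); there is no depth.
- r.get_calibration(name): a dict with "fx", "fy", "cx", "cy" (pixels), "dist_coeffs" ([k1, k2, p1, p2, k3] as OpenCV has them; the pictures are not rectified), "rvec" (rotation vector, rad) and "tvec" (3), from world to camera coordinates, as OpenCV has them. Camera axes: x right, y down, z forward; pixel columns grow to the right and rows downward; lengths in mm; the calibration is good to about 2 mm. A picture is of the moment at which its call begins. get_calibration takes no time and is no camera call.
- r.sign_off(): hands the job in; it is judged then, once.
The state is a dict: "clock": time; "qpos": joint angles; "qvel": joint speeds; "joint_efforts": joint torques, N m; "eef_pos": TCP position; "tcp_rot": TCP orientation; "contact_force": force on the tool from outside, world axes, zero at the start; "wrist_torque": the same for the moment, N m; "opening": opening from 0.0 (shut) to 1.0 (fully open); "grasp_force": force on a finger pad.
Only numpy, scipy, OpenCV 4.12 (cv2) and the standard library are available. Lean on these libraries where they do the work, as an engineer would, in place of code of your own. Each camera call takes 0.05 s, during which the arm holds its last target. There are 200 camera calls.

## Task

Hook the basket's bent lip over any side of the cleaning bath's tank so that it hangs upright inside the tank, seated on the rim, and let go of it. Then turn the timer knob until its pointer is lined up with the set tab, moving the knob and not the tab. Leave the mortar, the bottle and the vase where they stand.

Things in the scene. Friction and masses are not known exactly. Their poses are not given: they have to be found in the camera images.
- basket_mid (a point): Loose steel basket, about 0.35 kg, on the bench, brass nozzles fixed in it. Point on its centre line 70 mm above its underside; z up, x towards its bent lip. Box 60 (x) x 90 (y) x 70 mm high. Handle bar over it: 12 x 12 mm, 90 long along y, centre 70 mm above this point, on 5 mm uprights at y = +-42.5 mm, nothing beneath it. Best taken by the bar from above, fingers closing along x.
- lip (a point): Point inside the bent lip that goes onto the rim: 38 mm along +x from basket_mid and 20 mm higher, on the underside of the lip's 4 mm thick top, in the middle of its 16 mm wide gap. Lip 60 mm wide (y); its 4 mm thick outer leg reaches 26 mm below this point; the basket's flat back is 8 mm from it on the other side. Axes as the basket.
- basket: The same basket; origin at the centre of its underside, axes as basket_mid. Hung on the rim its underside is 60 mm above the bench, and the lip's outer leg clears the deck.
- bath: Fixed white cleaning bath, cabinet 220 (x) x 340 (y) mm, deck 110 mm high. Origin: centre of its underside. x points away from the robot (it may be turned a little), y left, z up. Tank in its left part, timer knob with dial on the deck in its right part.
- tank_mouth (a point): Centre of the tank's open mouth, at rim height, 150 mm above the bench; axes as the bath. Steel tank 200 (x) x 165 (y) mm outside; walls 5 mm thick stand 40 mm above the deck; wall middles at x = +-97.5 and y = +-80 mm from here. Inner floor 130 mm below the rim; empty.
- knob_axis (a point): Point on the timer knob's upright axis, 145 mm above the bench, 35 above the deck, a good height to pinch; axes as the bath. The knob is a black bar 14 mm wide along its pointer's direction, reaching 32 mm from the axis towards the pointer and 24 mm the other way, 5 to 48 mm above the deck, on a 5 mm high disc of radius 24 mm.
- pointer (a point): Tip of the knob's pointer nose, 50 mm from the knob axis, 118 mm above the bench; turns with the knob. The knob turns at about 0.05 N m and stays where left. Its anticlockwise stop points 0.75 rad left of the bath's +x, the other stop is 1.8 rad clockwise of that. It starts near the first and must go clockwise seen from above, by 0.45 to 1.45 rad.
- mark (a point): Inner tip of the set tab, 50 mm from the knob axis, where the pointer's tip must be brought. The tab is low and of dark steel, 7 mm wide and 18 mm long, top 117 mm above the bench, at the edge of the dial. It sits stiffly; its place differs from start to start.
- mortar: White mortar, rim radius 60 mm, 75 mm high, with a pestle leaning in it and reaching up to about 100 mm; origin at the centre of its underside. Bystander. It and the basket stand on opposite sides of the bath, either way round.
- bottle: Black bottle, radius 33 mm, 150 mm high, beyond the bath; origin under its centre. Bystander.
- vase: Slender red-brown vase, radius up to 36 mm, 150 mm high, beyond the bath; origin under its centre. Bystander.

How it is judged (in metres and radians):
On the way, in this order (a step that is already met when the one before it is completed fails the run):
1. the basket hangs by its lip on the tank's rim, inside the tank, and is let go (angle between basket_mid's own z axis and vertical below 0.2 rad and z of lip in the frame of tank_mouth between -0.005 and 0.006 m and x of basket_mid in the frame of tank_mouth between -0.09 and 0.09 m and y of basket_mid in the frame of tank_mouth between -0.075 and 0.075 m and ((x of lip in the frame of tank_mouth between 0.088 and 0.107 m and y of lip in the frame of tank_mouth between -0.08 and 0.08 m) or (x of lip in the frame of tank_mouth between -0.107 and -0.088 m and y of lip in the frame of tank_mouth between -0.08 and 0.08 m) or (y of lip in the frame of tank_mouth between 0.0705 and 0.0895 m and x of lip in the frame of tank_mouth between -0.1 and 0.1 m) or (y of lip in the frame of tank_mouth between -0.0895 and -0.0705 m and x of lip in the frame of tank_mouth between -0.1 and 0.1 m)) and contact force between basket and the fingers below 0.05 N), for 0.3 s.
2. the timer's pointer is at the set tab (horizontal distance between pointer and mark below 0.006 m), for 0.2 s.
At the end, for the whole second after the job is handed in: The basket hangs still, upright within 0.2 rad, inside the tank, its lip seated over one side: lip point 5 mm below to 6 mm above rim height and within 9 mm of the wall's middle. The pointer's tip is within 6 mm of the set tab's tip, seen from above (angle between basket_mid's own z axis and vertical below 0.2 rad and z of lip in the frame of tank_mouth between -0.005 and 0.006 m and x of basket_mid in the frame of tank_mouth between -0.09 and 0.09 m and y of basket_mid in the frame of tank_mouth between -0.075 and 0.075 m and ((x of lip in the frame of tank_mouth between 0.088 and 0.107 m and y of lip in the frame of tank_mouth between -0.08 and 0.08 m) or (x of lip in the frame of tank_mouth between -0.107 and -0.088 m and y of lip in the frame of tank_mouth between -0.08 and 0.08 m) or (y of lip in the frame of tank_mouth between 0.0705 and 0.0895 m and x of lip in the frame of tank_mouth between -0.1 and 0.1 m) or (y of lip in the frame of tank_mouth between -0.0895 and -0.0705 m and x of lip in the frame of tank_mouth between -0.1 and 0.1 m)) and horizontal distance between pointer and mark below 0.006 m and linear speed of basket below 0.02 m/s); the robot touches nothing.
It fails at once if the mortar, the bottle or the vase is moved more than 20 mm or tipped (distance of any of mortar, bottle, vase from where it was at the start of the episode above 0.02 m or angle between any of mortar, bottle, vase's own z axis and vertical above 0.3 rad).
It fails at once if the set tab is moved more than 5 mm (distance of mark from where it was at the start of the episode above 0.005 m).
It also fails if it takes over 58 s, if anything falls off the work surface, if the arm or the gripper's body presses on something with over 40 N, if the wrist force passes 120 N, or if a joint passes its speed limit or range.

## Working session

There is one attempt and no reset: what is moved stays moved. The work goes in short steps, Python scripts to look and compute and a tool call to move; the robot and the scene stay as the last step left them, time stands still between calls to the robot, and variables do not carry over. Pictures are saved under pics/ and viewed, at most 11 in all, crops included, and the job is handed in when it is done.

Besides the shell and the picture viewer there is one more tool, called after "Call:" as name(argument=value, ...) on one line, values as JSON. carry_out: Moves the arm, as the interface text tells. Its arguments: {"type":"object","properties":{"targets":{"type":"array","items":{"type":"object","properties":{"dp":{"type":"array","items":{"type":"number"}},"yaw":{"type":"number"}}}},"fingers":{"type":"number"},"grip_force":{"type":"number"}},"required":["targets"]}

```bash
mkdir -p pics && cat > h.py <<'E'
import numpy as np, cv2
from rig import r
def cal(n):
    c=r.get_calibration(n);K=np.array([[c['fx'],0,c['cx']],[0,c['fy'],c['cy']],[0,0,1.]])
    return K,np.array(c['dist_coeffs'],float),np.array(c['rvec'],float),np.array(c['tvec'],float)
def ray(n,uv):
    K,d,rv,t=cal(n);R=cv2.Rodrigues(rv)[0]
    p=cv2.undistortPoints(np.array(uv,float).reshape(-1,1,2),K,d).reshape(-1,2)
    return -R.T@t.ravel(),np.c_[p,np.ones(len(p))]@R
def onz(n,uv,z):
    o,v=ray(n,uv);return o+v*((z-o[2])/v[:,2])[:,None]
def proj(n,P):
    K,d,rv,t=cal(n);return cv2.projectPoints(np.array(P,float).reshape(-1,3),rv,t,K,d)[0].reshape(-1,2)
def save(n,f):
    im=r.grab_frame(n);cv2.imwrite('pics/'+f,im[:,:,::-1]);return im
E
python3 - <<'E'
from h import *
a=save('top','t0.png');b=save('side','s0.png')
for n in('top','side'):
    print(n,ray(n,[[256,192]]))
print(r.tip_reach,r.sense())
E
```

```text
top (array([ 485.44804113,   17.67129966, 1274.73003939]), array([[ 0.1406776 ,  0.00808469, -0.99005205]]))
side (array([  467.66576415, -1113.97515908,   785.52354297]), array([[ 0.14381607,  0.85402655, -0.50007987]]))
8.0 {'clock': 0.1, 'qpos': array([ 1.10761083e+00,  3.53602503e-01,  1.63405054e+00, -1.81421795e-05,
        1.15521914e+00, -2.41430015e-03]), 'qvel': array([ 0.00179901, -0.00037514, -0.00177632, -0.0002829 ,  0.00062215,
       -0.00042076]), 'joint_efforts': array([-9.32847106e-04, -6.06360126e+01, -3.42818427e+01, -1.18374205e-04,
        3.98118791e-03,  2.29284734e-05]), 'eef_pos': array([277.72480237, 559.43666668, 238.62595337]), 'tcp_rot': array([-3.14031308e+00,  1.34993705e-05,  2.68082880e+00]), 'contact_force': array([-0.33846025,  0.30035024, -0.21287388]), 'wrist_torque': array([ 0.02831716,  0.0289554 , -0.00304259]), 'grasp_force': 0.0, 'opening': 1.0048158000460068}
```

View pics/t0.png

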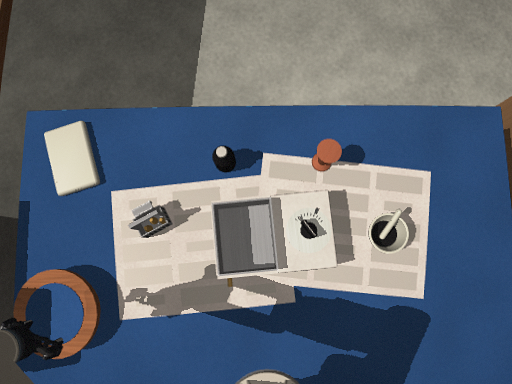

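View pics/s0.png

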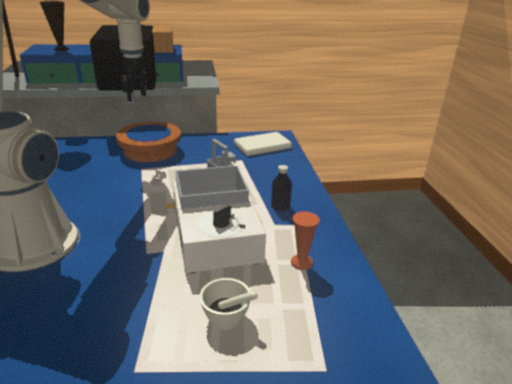

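The top view shows the basket near (150,219), the tank at about (245,237), the knob at (308,229), and the mortar at (388,232). I'll zoom in on the basket and on the bath.

```bash
python3 - <<'E'
from h import *
a=cv2.imread('pics/t0.png');b=cv2.imread('pics/s0.png')
A=cv2.resize(a[190:250,115:195],None,fx=5,fy=5,interpolation=cv2.INTER_CUBIC)
B=cv2.resize(a[195:255,280:360],None,fx=5,fy=5,interpolation=cv2.INTER_CUBIC)
C=cv2.resize(b[135:175,195:275],None,fx=5,fy=5,interpolation=cv2.INTER_CUBIC)
D=cv2.resize(a[185:285,205:345],None,fx=400/140,fy=400/140,interpolation=cv2.INTER_CUBIC)[:290]
D=cv2.copyMakeBorder(D,0,300-D.shape[0],0,0,cv2.BORDER_CONSTANT)
C=cv2.copyMakeBorder(C,0,300-C.shape[0],0,0,cv2.BORDER_CONSTANT)
cv2.imwrite('pics/c0.png',np.vstack([np.hstack([A,B]),np.hstack([C,D])]))
E
```

```text
(no output)
```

View pics/c0.png

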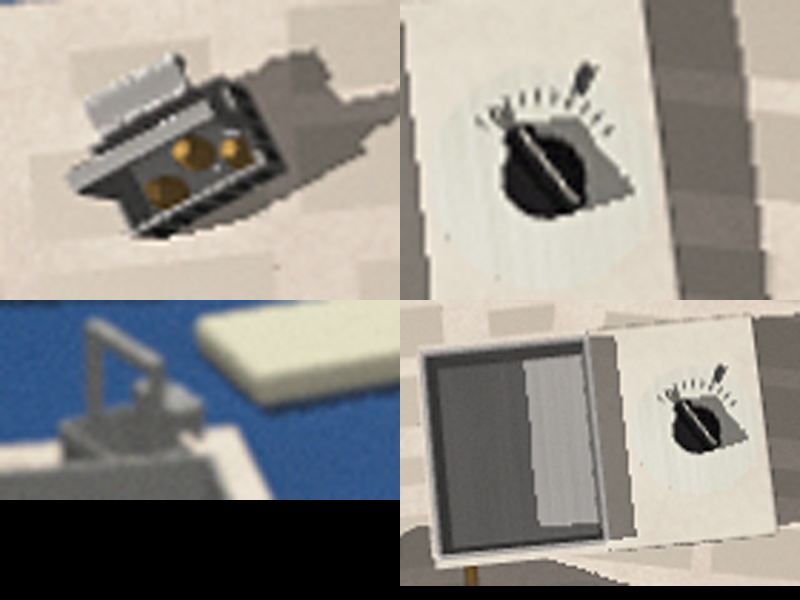

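The basket's lip points up-left in the top view, and the bar runs from about (129,227) to (157,211). The tab's inner tip is near (315,214) and the pointer near (299.5,218). Next I convert these to world coordinates.

```bash
python3 - <<'E'
from h import *
def f(P,s,ox,oy,x0=0,y0=0):
    P=np.array(P,float);return (P-[x0,y0]+.5)/s-.5+[ox,oy]
np.set_printoptions(precision=1,suppress=True)
bar=onz('top',f([[73,186],[211,106]],5,115,190),146)
lip=onz('top',f([[85,100],[180,55],[188,85],[97,138]],5,115,190),94)
d=bar[1]-bar[0]
print('bar',bar,bar.mean(0),np.linalg.norm(d),'yaw of basket x',np.arctan2(d[1],d[0])+np.pi/2)
print('lip',lip,lip.mean(0))
s=400/140
rim=onz('top',f([[420,350],[589,336],[607,545],[437,566]],s,205,185,400,300),150)
print('rim',rim,rim.mean(0),[np.linalg.norm(rim[i]-rim[(i+1)%4]) for i in range(4)])
e=rim[0]-rim[3]+rim[1]-rim[2];g=rim[0]-rim[1]+rim[3]-rim[2]
print('yaw bath',np.arctan2(e[1],e[0]),np.arctan2(g[1],g[0])-np.pi/2)
deck=onz('top',f([[752,316],[777,533]],s,205,185,400,300),110);print('deck right corners',deck)
k=lambda P,z:onz('top',f(P,5,280,195,400,0),z)
print('knob line z158',k([[512,130],[578,205]],158),'pointer',k([[497,112]],118),'tab tip,outer',k([[575,95],[590,66]],117),'disc bottom z115',k([[545,218]],115))
E
```

```text
bar [[551.9 379.3 146. ]
 [595.9 302.6 146. ]] [573.9 341.  146. ] 88.45158527751121 yaw of basket x 0.5208134431190408
lip [[605.1 390.5  94. ]
 [631.  334.8  94. ]
 [613.4 329.6  94. ]
 [582.8 382.6  94. ]] [608.1 359.4  94. ]
rim [[618.2 149.3 150. ]
 [630.2 -13.9 150. ]
 [431.2 -28.1 150. ]
 [412.9 132.4 150. ]] [523.1  59.9 150. ] [np.float64(163.59147693891342), np.float64(199.45241183872378), np.float64(161.5383032966674), np.float64(206.00510901490108)]
yaw bath 0.0770780589005415 0.09338726845473344
deck right corners [[ 653.8 -178.8  110. ]
 [ 438.6 -196.7  110. ]]
knob line z158 [[ 564.4  -97.4  158. ]
 [ 523.4 -132.2  158. ]] pointer [[577.4 -93.3 118. ]] tab tip,outer [[ 586.6 -137.8  117. ]
 [ 603.  -146.7  117. ]] disc bottom z115 [[ 517.8 -119.2  115. ]]
```

Everything agrees: the basket is at (574,341) with yaw 0.52, and the lip, rim, knob axis and tab radius match the given sizes. I'll move above the bar.

Call:
carry_out(targets=[{"dp":[-60,-10,5],"yaw":6},{"dp":[-120,-21,10],"yaw":12},{"dp":[-180,-32,15],"yaw":18},{"dp":[-240,-43,20],"yaw":24},{"dp":[-300,-54,25],"yaw":30},{"dp":[-362,-64,30],"yaw":34},{"dp":[-362,-64,30],"yaw":34},{"dp":[-362,-64,30],"yaw":34},{"dp":[-362,-64,30],"yaw":34}], fingers=1, grip_force=40)

```text
clock: 1.23
eef_pos: [572.7, 342.4, 209.2]
tcp_rot: [-3.141, -0.0, 2.089]
contact_force: [-0.3, 1.0, -0.2]
opening: 1.0
grasp_force: 0.0
```

```bash
cat >> h.py <<'E'
def to(x,y,z,ydir):
    s=r.sense();p=s['eef_pos'];w=s['tcp_rot'][2];a=np.array([x,y,z])-p
    dy=(ydir-(w-np.pi/2)+np.pi)%(2*np.pi)-np.pi
    print('clk',s['clock'],'tcp',p.round(1),'rot',s['tcp_rot'].round(3),'ydir',round(w-np.pi/2,3),'op',round(s['opening'],3),'F',s['contact_force'].round(1),s['grasp_force'])
    print('dp',(a[0]*np.cos(w)+a[1]*np.sin(w)).round(1),(a[0]*np.sin(w)-a[1]*np.cos(w)).round(1),(-a[2]).round(1),'yaw',np.degrees(-dy).round(1))
E
python3 - <<'E'
from h import *
to(573.9,341,130,0.521)
a=save('top','t1.png');b=save('side','s1.png')
A=cv2.resize(a[180:260,100:200,::-1],None,fx=4,fy=4);B=cv2.resize(b[105:185,180:280,::-1],None,fx=4,fy=4)
cv2.imwrite('pics/c1.png',np.hstack([A,B]))
E
```

```text
clk 1.225 tcp [572.7 342.4 209.2] rot [-3.141 -0.     2.089] ydir 0.518 op 1.0 F [-0.3  1.  -0.2] 0.0
dp -1.8 0.4 79.2 yaw -0.2
```

View pics/c1.png

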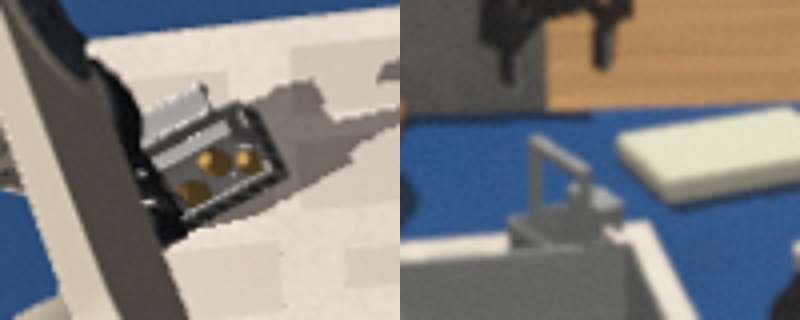

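The fingers straddle the bar in the side view (bar midpoint near crop (560,165), fingers around x=505 and 600). Now I descend and grip.

Call:
carry_out(targets=[{"dp":[-2,0,40],"yaw":0},{"dp":[-2,0,70],"yaw":0},{"dp":[-2,0,79],"yaw":0},{"dp":[-2,0,79],"yaw":0}])

```text
clock: 1.82
eef_pos: [574.4, 340.2, 130.4]
tcp_rot: [-3.141, 0.0, 2.088]
contact_force: [-0.4, 0.5, 0.3]
opening: 1.0
grasp_force: 0.0
```

Call:
carry_out(targets=[{"dp":[0,0,0]},{"dp":[0,0,0]},{"dp":[0,0,0]},{"dp":[0,0,0]},{"dp":[0,0,0]},{"dp":[0,0,0]},{"dp":[0,0,0]},{"dp":[0,0,0]}], fingers=-1, grip_force=60)

```text
schema error: expected keys dp, yaw
```

Call:
carry_out(targets=[{"dp":[0,0,-20]},{"dp":[0,0,-60]},{"dp":[0,0,-110]},{"dp":[0,0,-150]},{"dp":[0,0,-165]},{"dp":[0,0,-165]},{"dp":[0,0,-165]}])

```text
schema error: expected keys dp, yaw
```

```bash
python3 - <<'E'
from h import *
bx,by,th=522.5,60,0.083
tx,ty=bx+59.5*np.cos(th),by+59.5*np.sin(th)
print(tx,ty);to(tx,ty,290,th)
E
```

```text
581.7951698800728 64.932831731704
clk 1.825 tcp [574.4 340.2 130.4] rot [-3.141  0.     2.088] ydir 0.517 op 1.0 F [-0.4  0.5  0.3] 0.0
dp -242.9 -129.7 -159.6 yaw 24.9
```

Call:
carry_out(targets=[{"dp":[0,0,0],"yaw":0},{"dp":[0,0,0],"yaw":0},{"dp":[0,0,0],"yaw":0},{"dp":[0,0,0],"yaw":0},{"dp":[0,0,0],"yaw":0},{"dp":[0,0,0],"yaw":0},{"dp":[0,0,0],"yaw":0},{"dp":[0,0,0],"yaw":0}], fingers=-1, grip_force=60)

```text
clock: 2.82
eef_pos: [574.8, 339.7, 130.7]
tcp_rot: [3.141, 0.0, 2.087]
contact_force: [-0.8, -2.3, 5.2]
opening: 0.121
grasp_force: 59.2
```

Call:
carry_out(targets=[{"dp":[0,0,-20],"yaw":0},{"dp":[0,0,-60],"yaw":0},{"dp":[0,0,-110],"yaw":0},{"dp":[0,0,-150],"yaw":0},{"dp":[0,0,-165],"yaw":0},{"dp":[0,0,-165],"yaw":0},{"dp":[0,0,-165],"yaw":0}])

```text
clock: 3.7
eef_pos: [573.8, 339.3, 293.1]
tcp_rot: [-3.138, 0.0, 2.087]
contact_force: [-0.9, -0.4, -2.9]
opening: 0.125
grasp_force: 58.9
```

```bash
python3 - <<'E'
from h import *
to(581.8,65,294,0.083)
a=save('top','t2.png');b=save('side','s2.png')
A=cv2.resize(a[160:280,100:250,::-1],None,fx=2.66,fy=2.66);B=cv2.resize(b[60:180,160:310,::-1],None,fx=2.66,fy=2.66)
cv2.imwrite('pics/c2.png',np.hstack([A,B]))
E
```

```text
clk 3.7 tcp [573.8 339.3 293.1] rot [-3.138  0.     2.087] ydir 0.517 op 0.125 F [-0.9 -0.4 -2.9] 58.89115333557129
dp -242.5 -128.5 -0.9 yaw 24.8
```

View pics/c2.png

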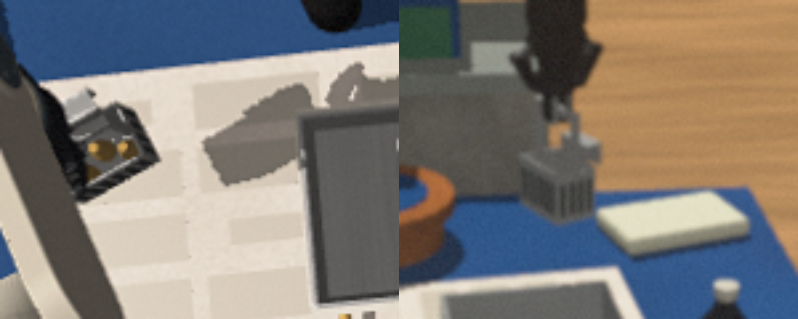

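The basket hangs straight in the grip, upright, with the lip towards +x. I'll refine the far-wall position from the inner rim edges before carrying it over.

```bash
python3 - <<'E'
from h import *
np.set_printoptions(precision=0,suppress=True,linewidth=200)
g=cv2.cvtColor(cv2.imread('pics/t0.png'),cv2.COLOR_BGR2GRAY).astype(np.float32)
th=.083;c=np.array([522.5,60]);ex=np.array([np.cos(th),np.sin(th)]);ey=np.array([-ex[1],ex[0]])
def prof(fixed,s,axis):
    P=[np.r_[c+ (ex*t+ey*fixed if axis=='x' else ey*t+ex*fixed),150] for t in s]
    uv=proj('top',P).astype(np.float32)
    return cv2.remap(g,uv[:,0].copy(),uv[:,1].copy(),cv2.INTER_LINEAR).ravel()
for axis,h,fs in(('x',100,(-55,-30,0,30,55)),('y',82.5,(-70,-35,0,35,70))):
  for sg in(1,-1):
    s=sg*np.arange(h-17,h+12,2.);print(axis,s)
    for f in fs: print(f,prof(f,s,axis))
E
```

```text
x [ 83.  85.  87.  89.  91.  93.  95.  97.  99. 101. 103. 105. 107. 109. 111.]
-55 [133.  96.  72.  64.  66.  65.  76. 100. 137. 165. 189. 207. 213. 212. 210.]
-30 [124.  89.  66.  64.  65.  65.  78. 107. 141. 169. 192. 209. 217. 206. 196.]
0 [ 78.  69.  68.  66.  65.  65.  81. 109. 141. 169. 190. 205. 212. 201. 194.]
30 [ 75.  65.  59.  61.  63.  64.  81. 109. 142. 175. 198. 212. 216. 213. 213.]
55 [ 75.  65.  58.  60.  61.  65.  82. 113. 146. 176. 197. 209. 215. 215. 214.]
x [ -83.  -85.  -87.  -89.  -91.  -93.  -95.  -97.  -99. -101. -103. -105. -107. -109. -111.]
-55 [ 91.  85.  69.  53.  81. 123. 164. 194. 212. 219. 217. 202. 208. 216. 218.]
-30 [ 91.  87.  67.  53.  77. 122. 157. 191. 211. 220. 220. 219. 170. 109. 112.]
0 [ 95.  92.  76.  58.  79. 118. 161. 184. 204. 218. 219. 161. 127. 115. 116.]
30 [ 89.  85.  73.  54.  76. 118. 164. 184. 206. 221. 223. 173. 133. 112. 115.]
55 [ 92.  91.  77.  60.  71. 115. 159. 182. 202. 221. 222. 165. 107.  80.  83.]
y [66. 68. 70. 72. 74. 76. 78. 80. 82. 84. 86. 88. 90. 92. 94.]
-70 [ 70.  59.  54.  52.  63.  89. 131. 165. 182. 179. 150. 117. 104. 106. 107.]
-35 [ 70.  58.  53.  50.  57.  80. 118. 163. 189. 206. 218. 215. 212. 210. 212.]
0 [ 75.  62.  54.  53.  55.  75. 112. 162. 185. 199. 210. 204. 201. 199. 198.]
35 [ 74.  61.  54.  55.  53.  70. 106. 158. 182. 198. 211. 200. 196. 195. 193.]
70 [ 73.  61.  53.  53.  51.  66.  98. 155. 175. 190. 208. 197. 194. 195. 194.]
y [-66. -68. -70. -72. -74. -76. -78. -80. -82. -84. -86. -88. -90. -92. -94.]
-70 [160. 161. 162. 165. 135. 117. 122. 156. 149. 134. 126. 123. 123. 123. 122.]
-35 [159. 158. 160. 159. 138. 108. 129. 153. 155. 128. 124. 123. 124. 124. 124.]
0 [162. 160. 163. 146. 115. 106. 136. 160. 162. 133. 123. 122. 123. 123. 124.]
35 [165. 162. 163. 158. 127. 121. 134. 159. 144. 132. 125. 125. 124. 123. 122.]
70 [165. 164. 161. 154. 123. 117. 135. 157. 142. 124. 120. 121. 121. 121. 122.]
```

Call:
carry_out(targets=[{"dp":[-10,-5,-14],"yaw":0},{"dp":[-50,-26,-16],"yaw":4},{"dp":[-100,-52,-16],"yaw":9},{"dp":[-150,-78,-16],"yaw":14},{"dp":[-200,-104,-16],"yaw":20},{"dp":[-235,-122,-16],"yaw":24},{"dp":[-243,-127,-16],"yaw":24.5},{"dp":[-243,-127,-16],"yaw":24.5},{"dp":[-243,-127,-16],"yaw":24.5},{"dp":[-243,-127,-16],"yaw":24.5}])

```text
clock: 5.05
eef_pos: [584.2, 66.8, 311.3]
tcp_rot: [-3.142, -0.0, 1.661]
contact_force: [0.5, -0.0, -3.1]
opening: 0.126
grasp_force: 58.9
```

```bash
python3 - <<'E'
from h import *
to(583.8,65.1,225,0.088)
a=save('top','t3.png');b=save('side','s3.png')
A=cv2.resize(a[150:270,190:340,::-1],None,fx=2.66,fy=2.66);B=cv2.resize(b[80:230,150:300,::-1],None,fx=2.66,fy=2.66)
A=cv2.copyMakeBorder(A,0,B.shape[0]-A.shape[0],0,0,cv2.BORDER_CONSTANT)
cv2.imwrite('pics/c3.png',np.hstack([A,B]))
E
```

```text
clk 5.05 tcp [584.2  66.8 311.3] rot [-3.142 -0.     1.661] ydir 0.091 op 0.126 F [ 0.5 -0.  -3.1] 58.90483796596527
dp -1.6 -0.6 86.3 yaw 0.2
```

View pics/c3.png

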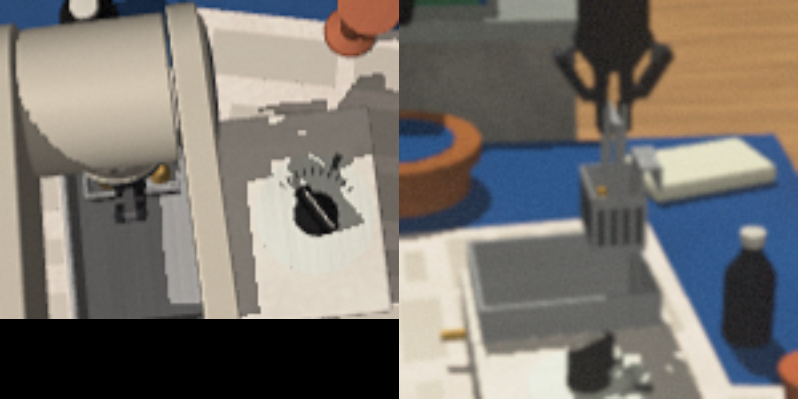

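The basket is above the tank, upright, with the lip beyond the far wall. I'll lower it until the leg is just above the rim and look.

Call:
carry_out(targets=[{"dp":[-1,-0.5,30],"yaw":0},{"dp":[-1,-0.5,60],"yaw":0},{"dp":[-1,-0.5,80],"yaw":0},{"dp":[-1,-0.5,86],"yaw":0},{"dp":[-1,-0.5,86],"yaw":0},{"dp":[-1,-0.5,86],"yaw":0}])

```text
clock: 5.9
eef_pos: [584.5, 64.9, 226.3]
tcp_rot: [3.14, -0.0, 1.66]
contact_force: [0.9, -0.0, -3.9]
opening: 0.126
grasp_force: 58.9
```

```bash
python3 - <<'E'
from h import *
to(583.8,65.1,191,0.088)
b=save('side','s4.png')
cv2.imwrite('pics/c4.png',cv2.resize(b[130:210,170:270,::-1],None,fx=7,fy=7,interpolation=cv2.INTER_CUBIC))
th=.09
ex=np.array([np.cos(th),np.sin(th)]);ey=np.array([-ex[1],ex[0]]);m=np.array([524.7,60.2])
# expected: lip right-edge corners (y=-30) gap inner x 30 & outer leg 46,50 bottom; wall inner/outer at far right corner
B=np.array([583.8,65.5]);z=95+90
for n,x,y,h in(('lip top outer',50,-30,z+4),('leg bottom in',46,-30,z-26),('leg bottom out',50,-30,z-26)):
    print(n,(proj('side',[np.r_[B+ex*x+ey*y,h]])[0]-[170,130])*7)
for x,y in((95,-77.5),(100,-82.5),(100,82.5),(95,77.5)):
    print('rim',x,y,(proj('side',[np.r_[m+ex*x+ey*y,150]])[0]-[170,130])*7)
E
```

```text
clk 5.9 tcp [584.5  64.9 226.3] rot [ 3.14 -0.    1.66] ydir 0.089 op 0.126 F [ 0.9 -0.  -3.9] 58.89856696128845
dp 0.3 -0.7 35.3 yaw 0.1
lip top outer [548.04877067 276.55459356]
leg bottom in [537.5893731  339.18133296]
leg bottom out [546.6089646  338.37330716]
rim 95 -77.5 [537.99904068 412.87027344]
rim 100 -82.5 [552.26045947 417.56937005]
rim 100 82.5 [472.75679933 244.29269391]
rim 95 77.5 [464.34679019 249.92354829]
```

View pics/c4.png

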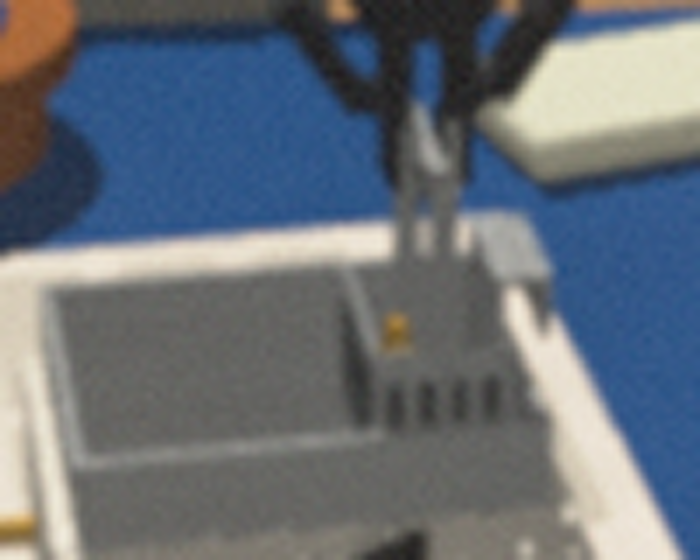

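The lip's leg (crop ~(545,325)) and the rim's right-far corner (~(550,415)) lie within about 2 mm of the prediction sideways. Now I lower it onto the rim.

Call:
carry_out(targets=[{"dp":[0,-0.5,8],"yaw":0},{"dp":[0,-0.5,14],"yaw":0},{"dp":[0,-0.5,20],"yaw":0},{"dp":[0,-0.5,26],"yaw":0},{"dp":[0,-0.5,26],"yaw":0}])

```text
clock: 6.58
eef_pos: [583.0, 64.6, 198.6]
tcp_rot: [-3.14, 0.0, 1.66]
contact_force: [-0.2, 0.6, -3.9]
opening: 0.126
grasp_force: 58.9
```

Call:
carry_out(targets=[{"dp":[0,0,3],"yaw":0},{"dp":[0,0,6],"yaw":0},{"dp":[0,0,9],"yaw":0},{"dp":[0,0,9],"yaw":0},{"dp":[0,0,9],"yaw":0}])

```text
clock: 7.2
eef_pos: [583.3, 64.6, 190.6]
tcp_rot: [-3.142, 0.0, 1.66]
contact_force: [-3.2, -0.6, 3.2]
opening: 0.127
grasp_force: 59.8
```

The load has transferred at exactly the expected height. I release the basket and back straight up.

Call:
carry_out(targets=[{"dp":[0,0,0],"yaw":0},{"dp":[0,0,0],"yaw":0},{"dp":[0,0,0],"yaw":0},{"dp":[0,0,0],"yaw":0},{"dp":[0,0,0],"yaw":0},{"dp":[0,0,0],"yaw":0}], fingers=0.3)

```text
clock: 7.95
eef_pos: [583.4, 64.7, 190.3]
tcp_rot: [3.142, 0.0, 1.66]
contact_force: [0.0, -0.4, -0.4]
opening: 0.652
grasp_force: 0.0
```

Call:
carry_out(targets=[{"dp":[0,0,-20],"yaw":0},{"dp":[0,0,-60],"yaw":0},{"dp":[0,0,-100],"yaw":0},{"dp":[0,0,-100],"yaw":0}])

```text
clock: 8.45
eef_pos: [585.2, 64.9, 293.8]
tcp_rot: [3.135, -0.0, 1.66]
contact_force: [-0.5, -0.5, -0.1]
opening: 0.648
grasp_force: 0.0
```

Call:
carry_out(targets=[{"dp":[40,0,0],"yaw":8},{"dp":[90,0,0],"yaw":17},{"dp":[140,-10,0],"yaw":26},{"dp":[170,-20,0],"yaw":35},{"dp":[170,-20,0],"yaw":44},{"dp":[170,-20,0],"yaw":50},{"dp":[170,-20,0],"yaw":50}])

```text
clock: 9.32
eef_pos: [547.9, 232.2, 289.3]
tcp_rot: [-3.141, 0.001, 0.788]
contact_force: [0.1, -1.0, -0.1]
opening: 0.651
grasp_force: 0.0
```

```bash
python3 - <<'E'
from h import *
to(540.8,-117.4,200,-0.87)
b=save('side','s5.png');a=save('top','t5.png')
B=cv2.resize(b[140:240,170:270,::-1],None,fx=4,fy=4,interpolation=cv2.INTER_CUBIC)
A=cv2.resize(a[190:290,210:310,::-1],None,fx=4,fy=4,interpolation=cv2.INTER_CUBIC)
cv2.imwrite('pics/c5.png',np.hstack([A,B]))
E
```

```text
clk 9.325 tcp [547.9 232.2 289.3] rot [-3.141e+00  1.000e-03  7.880e-01] ydir -0.783 op 0.651 F [ 0.1 -1.  -0.1] 0.0
dp -252.9 241.5 89.3 yaw 5.0
```

View pics/c5.png

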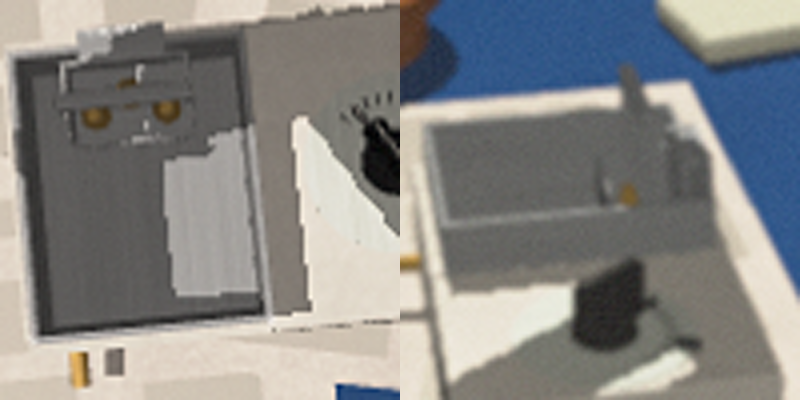

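The basket hangs upright over the far wall, seated, with the bar free. I'll cross-check the knob against the side view: the bar top's middle is at about side px (222,208.5) and the tab at about (242,225).

```bash
python3 - <<'E'
from h import *
np.set_printoptions(precision=1,suppress=True)
for n,p in(('barmid',(543.9,-114.8,158)),('bar tip',(540.8+32*.763,-117.4+32*.647,158)),('bar tail',(540.8-24*.763,-117.4-24*.647,158)),('pointer',(579,-85,118)),('tab in',(586.6,-137.8,117)),('tab out',(603,-146.7,117))):
    u=proj('side',[p])[0];print(n,u,'crop',(u-[170,140])*4+[400,0])
b=cv2.imread('pics/s5.png');m=(b.max(2)<45).astype(np.uint8);m[:195]=0;m[235:]=0;m[:,:200]=0;m[:,255:]=0
n,l,s,c=cv2.connectedComponentsWithStats(m);print(s[1:],c[1:])
E
```

```text
barmid [221.8 207.3] crop [607.3 269.2]
bar tip [229.  203.4] crop [636.2 253.6]
bar tail [214.3 211.3] crop [577.3 285.4]
pointer [233.5 213.1] crop [654.2 292.4]
tab in [238.4 223.8] crop [673.5 335. ]
tab out [244.8 225.2] crop [699.2 341. ]
[[214 207  16  19 160]] [[222.4 216.8]]
```

Call:
carry_out(targets=[{"dp":[-36,34,0],"yaw":0},{"dp":[-76,73,0],"yaw":2},{"dp":[-116,111,0],"yaw":3},{"dp":[-156,149,0],"yaw":5},{"dp":[-196,187,10],"yaw":5},{"dp":[-232,222,50],"yaw":5},{"dp":[-253,241.5,89],"yaw":5},{"dp":[-253,241.5,89],"yaw":5},{"dp":[-253,241.5,89],"yaw":5},{"dp":[-253,241.5,89],"yaw":5}])

```text
clock: 10.68
eef_pos: [541.8, -116.7, 202.7]
tcp_rot: [3.14, -0.002, 0.701]
contact_force: [-0.1, -0.2, -0.3]
opening: 0.65
grasp_force: 0.0
```

```bash
python3 - <<'E'
from h import *
to(540.8,-117.4,134,-0.87)
b=save('side','s6.png')
cv2.imwrite('pics/c6.png',cv2.resize(b[150:250,170:295,::-1],None,fx=6,fy=6,interpolation=cv2.INTER_CUBIC))
E
```

```text
clk 10.675 tcp [ 541.8 -116.7  202.7] rot [ 3.14e+00 -2.00e-03  7.01e-01] ydir -0.869 op 0.65 F [-0.1 -0.2 -0.3] 0.0
dp -1.2 -0.1 68.7 yaw 0.0
```

View pics/c6.png

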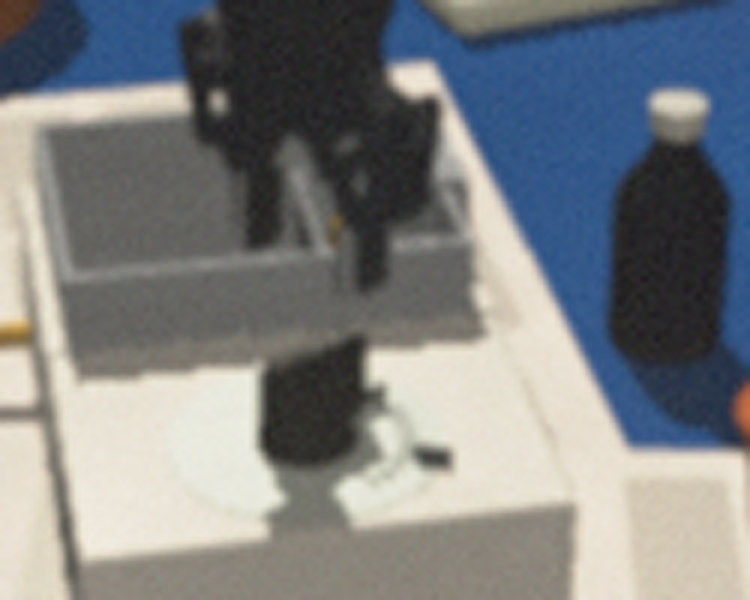

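The fingers straddle the knob bar and the tab is at crop (432,457). I go down and pinch lightly.

Call:
carry_out(targets=[{"dp":[-1,0,35],"yaw":0},{"dp":[-1,0,60],"yaw":0},{"dp":[-1,0,68],"yaw":0},{"dp":[-1,0,68],"yaw":0}])

```text
clock: 11.22
eef_pos: [540.4, -117.7, 133.8]
tcp_rot: [3.141, -0.0, 0.701]
contact_force: [0.3, -0.0, 0.5]
opening: 0.653
grasp_force: 0.0
```

Call:
carry_out(targets=[{"dp":[0,0,0],"yaw":0},{"dp":[0,0,0],"yaw":0},{"dp":[0,0,0],"yaw":0},{"dp":[0,0,0],"yaw":0},{"dp":[0,0,0],"yaw":0},{"dp":[0,0,0],"yaw":0}], fingers=-1, grip_force=25)

```text
clock: 11.98
eef_pos: [541.4, -118.6, 134.4]
tcp_rot: [3.139, -0.002, 0.7]
contact_force: [3.2, -2.9, 5.6]
opening: 0.157
grasp_force: 29.7
```

Call:
carry_out(targets=[{"dp":[0,0,0],"yaw":6},{"dp":[0,0,0],"yaw":12},{"dp":[0,0,0],"yaw":18},{"dp":[0,0,0],"yaw":24},{"dp":[0,0,0],"yaw":30},{"dp":[0,0,0],"yaw":36},{"dp":[0,0,0],"yaw":42},{"dp":[0,0,0],"yaw":48},{"dp":[0,0,0],"yaw":54},{"dp":[0,0,0],"yaw":60},{"dp":[0,0,0],"yaw":60},{"dp":[0,0,0],"yaw":60}])

```text
clock: 13.48
eef_pos: [542.0, -121.0, 134.4]
tcp_rot: [3.139, -0.006, -0.347]
contact_force: [4.3, -16.3, 1.6]
opening: 0.163
grasp_force: 29.1
```

```bash
python3 - <<'E'
from h import *
to(540.8,-117.4,134,-0.419-np.pi/2)
b=save('side','s7.png');a=save('top','t7.png')
B=cv2.resize(b[200:240,210:260,::-1],None,fx=8,fy=8,interpolation=cv2.INTER_CUBIC)
A=cv2.resize(a[205:245,290:340,::-1],None,fx=8,fy=8,interpolation=cv2.INTER_CUBIC)
cv2.imwrite('pics/c7.png',np.hstack([A,B]))
E
```

```text
clk 13.475 tcp [ 542.  -121.   134.4] rot [ 3.139 -0.006 -0.347] ydir -1.917 op 0.163 F [  4.3 -16.3   1.6] 29.113245606422424
dp -2.3 -3.0 0.4 yaw 4.1
```

View pics/c7.png

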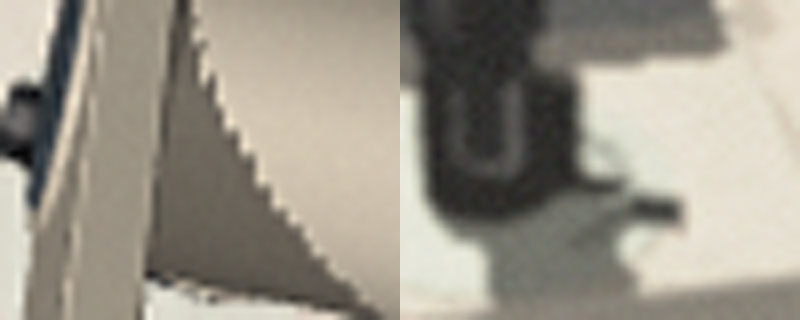

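In the side crop the pointer nose ends at about (625,185) and the tab's inner end is centred at about (632,206), so they are nearly aligned.

```bash
python3 - <<'E'
from h import *
np.set_printoptions(precision=1,suppress=True)
f=lambda P:(np.array(P,float)-[400,0]+.5)/8-.5+[210,200]
p=onz('side',f([[625,185]]),118)[0];t=onz('side',f([[632,206],[681,213]]),117)
print('ptr',p,'tab in/out',t,'d',np.linalg.norm(p-t[0]))
d=t[1]-t[0];print('tab dir',np.arctan2(d[1],d[0]),np.linalg.norm(d))
a=cv2.imread('pics/t0.png')
for ax in((540.8,-117.4),(542,-121)):
    for q in(p,t[0],np.array([586.6,-137.8,117])):print(ax,np.hypot(*(q[:2]-ax)),np.arctan2(q[1]-ax[1],q[0]-ax[0]))
E
```

```text
ptr [ 585.1 -134.   118. ] tab in/out [[ 586.2 -145.3  117. ]
 [ 602.1 -151.1  117. ]] d 11.397524059749824
tab dir -0.3526823664162516 16.950743235057402
(540.8, -117.4) 47.33299213576908 -0.3574000746896713
(540.8, -117.4) 53.299358015726426 -0.5500121175901241
(540.8, -117.4) 50.13781008380807 -0.4190343739545029
(542, -121) 45.046274078926004 -0.2918047461483215
(542, -121) 50.45374864586322 -0.5015958407167862
(542, -121) 47.65920687548212 -0.36024414661088033
```

Roughly 0.1 rad may remain. I turn 4° more, let go, back off and measure with a clear view from above.

Call:
carry_out(targets=[{"dp":[0,1,0],"yaw":2},{"dp":[0,1,0],"yaw":4},{"dp":[0,1,0],"yaw":4}])

```text
clock: 13.95
eef_pos: [541.9, -121.3, 134.4]
tcp_rot: [3.14, -0.006, -0.417]
contact_force: [6.1, -12.6, 2.1]
opening: 0.16
grasp_force: 29.1
```

Call:
carry_out(targets=[{"dp":[0,0,0],"yaw":0},{"dp":[0,0,0],"yaw":0},{"dp":[0,0,0],"yaw":0},{"dp":[0,0,0],"yaw":0},{"dp":[0,0,0],"yaw":0},{"dp":[0,0,-30],"yaw":0},{"dp":[0,0,-80],"yaw":0},{"dp":[0,0,-130],"yaw":0},{"dp":[0,0,-130],"yaw":0}], fingers=0.3)

```text
clock: 15.08
eef_pos: [542.0, -119.5, 267.5]
tcp_rot: [-3.14, -0.007, -0.417]
contact_force: [0.0, -0.1, -0.2]
opening: 0.644
grasp_force: 0.0
```

Call:
carry_out(targets=[{"dp":[-60,0,0],"yaw":0},{"dp":[-120,0,0],"yaw":0},{"dp":[-180,0,0],"yaw":0},{"dp":[-200,0,0],"yaw":0},{"dp":[-200,0,0],"yaw":0},{"dp":[-200,0,0],"yaw":0}])

```text
clock: 15.82
eef_pos: [358.3, -38.4, 263.5]
tcp_rot: [-3.141, -0.001, -0.417]
contact_force: [0.3, 0.0, 0.0]
opening: 0.647
grasp_force: 0.0
```

```bash
python3 - <<'E'
from h import *
to(542,-121,200,-0.419-np.pi/2)
b=save('side','s8.png');a=save('top','t8.png')
B=cv2.resize(b[195:245,205:255,::-1],None,fx=8,fy=8,interpolation=cv2.INTER_CUBIC)
A=cv2.resize(a[200:250,285:335,::-1],None,fx=8,fy=8,interpolation=cv2.INTER_CUBIC)
cv2.imwrite('pics/c8.png',np.hstack([A,B]))
E
```

```text
clk 15.825 tcp [358.3 -38.4 263.5] rot [-3.141e+00 -1.000e-03 -4.170e-01] ydir -1.988 op 0.647 F [0.3 0.  0. ] 0.0
dp 201.4 1.1 63.5 yaw 0.1
```

View pics/c8.png

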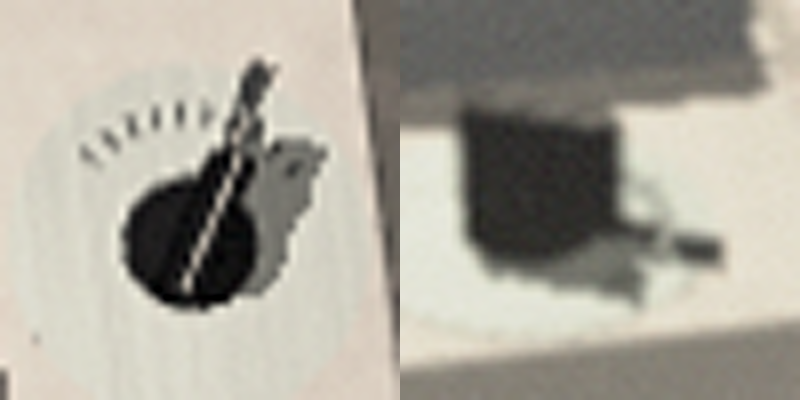

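The pointer nose now ends at the tab's inner end in the top crop (nose ~(243,112), tab (250,103)–(262,65)). I check the figures by ray casting.

```bash
python3 - <<'E'
from h import *
np.set_printoptions(precision=2,suppress=True)
f=lambda P,x0,o:(np.array(P,float)-[x0,0]+.5)/8-.5+o
L=onz('top',f([[187,290],[243,128]],0,[285,200]),158);d=L[1]-L[0];d/=np.linalg.norm(d)
ax=L.mean(0)-4*d
t=onz('top',f([[250,103],[262,65]],0,[285,200]),117)
print('len',np.linalg.norm(L[1]-L[0]),'ang',np.arctan2(d[1],d[0]),'axis',ax)
p=ax+50*d
print('ptr',p,'tab',t,np.hypot(*(p-t[0])[:2]))
for q in t:print(np.hypot(*(q-ax)[:2]),np.arctan2(*(q-ax)[1::-1]))
pn=onz('side',f([[664,238]],400,[205,195]),118);ts=onz('side',f([[678,247],[721,253]],400,[205,195]),117);print('side',pn,ts)
# tab as dark blob in t8/top & initial
for n in('t0','t8'):
    g=cv2.cvtColor(cv2.imread(f'pics/{n}.png'),cv2.COLOR_BGR2GRAY);m=(g<110).astype(np.uint8);m[:,:312]=0;m[:,322:]=0;m[:205]=0;m[214:]=0
    M=cv2.moments(m,True);print(n,M['m00'],onz('top',[[M['m10']/M['m00'],M['m01']/M['m00']]],117))
E
```

```text
len 58.36502558799409 ang -0.358697502711712 axis [ 546.61 -121.37  158.  ]
ptr [ 593.43 -138.92  158.  ] tab [[ 589.88 -141.28  117.  ]
 [ 603.31 -145.93  117.  ]] 4.259060977232435
47.633021929287096 -0.43126686526120234
61.790125877852745 -0.4087582457078452
side [[ 583.92 -141.69  118.  ]] [[ 588.18 -146.06  117.  ]
 [ 602.15 -151.11  117.  ]]
t0 16.0 [[ 595.89 -143.05  117.  ]]
t8 16.0 [[ 595.89 -143.05  117.  ]]
```

The pointer and tab agree within about 0.04 rad (2–4 mm) in both views, the tab hasn't moved, and the arm is clear. I'm handing the job in.

```bash
python3 -c "
from rig import r
print(r.sign_off())"
```

```text
the job is handed in; nothing more can be done
None
```

I handed the job in with the basket hanging on the tank's far wall and let go, and the timer pointer about 2–4 mm from the set tab's tip by camera (limit 6 mm); no verdict came back.

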